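First in, first out: draw the bottom carton and square it up for its label

ROBOT

A 7-joint arm with a two-finger parallel gripper is mounted at the origin on the work surface. World frame = base frame: x ahead of the robot, y to its left, z up, the work surface at z = 0. Lengths are in mm, angles in rad, forces in N, time in s.
With the tool pointing down it reaches from about 375 to 925 mm from the base axis. Payload 3.1 kg.
Tool frame: the origin (TCP) lies midway between the tips of the shut fingers; the grasp point (between the pads) lies 19 mm behind it; z points along the fingers, x is the direction in which the jaws open and shut, and the axes are right-handed (so a half turn about z gives the same grasp; the last joint's range is limited). The gripper opens to 85 mm and grips with 20 to 120 N. Pads are 22 mm wide; open, the fingers measure 114 mm over their backs; the gripper's body (76 mm by 85 mm) begins 54 mm behind the grasp point. The pads swing forward as they close: fully open they stand 13 mm farther back than shut.
Start: joints at [-1.34, 0.383, 0.044, 1.598, -0.018, 1.161, -0.05], TCP at [209.867, 615.19, 231.269] pointing down, gripper open.
Joint ranges: [-2.61, 2.61], [-0.41, 2.15], [-1.48, 1.57], [0, 2.5], [-1.57, 4.71], [0.05, 1.97], [-2.85, 2.85]. Speed limits (rad/s): [2.79, 2.79, 3.14, 3.14, 3.14, 3.14, 3.14].

INTERFACE

Orientations are given as a 3x3 rotation matrix whose columns are the frame's x, y, z axes.
In Python, from station import state, grab_frame, get_calibration, job_done gives the robot as it stands.
- The arm moves only by the tool play_rows, never from a script. Its argument "commands" is a list of rows, each a list of 7 numbers: the shift along the tool's x, y, z in m, then the turn, a rotation vector about the tool's x, y, z in degrees, then the closure in counts, from 0 (fully open) to 255 (shut). In form: [[x, y, z, wx, wy, wz, claw], ...]. A call has 1 to 5 rows; each row is the pose to reach, as a shift and turn from the pose measured when the call began, along the tool's axes at that moment; what a row does not reach only later rows make up. A row lasts 1/10 s, in which the tool goes at most 50 mm and 8.59 degrees, less where a joint would pass 70% of its speed; a pose out of reach is approached as far as the arm can. A call with a gripper value outside its range is refused whole. The fingers move at their own pace and stop on an object; "force" is the grip in N (left out, the last holds). Time passes only in rows, so rows that repeat a pose let the fingers close. It gives the time, the measured TCP pose, the force and the opening at its end, in the units of the state.
- state(): the state, without advancing time (a new reading comes with each control period).
- grab_frame(name): name is "side" or "top" or "wrist"; returns (picture, depth): 480x640x3 uint8, blue, green, red; 480x640 float32, mm along the optical axis (not along the pixel's ray), 0 where there is no reading.
- get_calibration(name): a dict with "K" (3x3 intrinsics, pixels), "distortion" ([k1, k2, p1, p2, k3] as OpenCV has them; the pictures are not rectified), "R" (3x3) and "t" (3): a world point X has camera coordinates R X + t. Camera axes: x right, y down, z forward; pixel columns grow to the right and rows downward; lengths in mm; the calibration is good to about 2 mm. A picture is of the moment at which its call begins: read the wrist's pose just before it. get_calibration takes no time and is no camera call; for the wrist camera it gives the pose at the moment of the call.
- job_done(): hands the job in, once; it reports no verdict.
The state is a dict: "t": time; "joint_pos": joint angles; "qd": joint speeds; "joint_torque": joint torques, N m; "tcp_pos": TCP position; "tcp_rot": TCP orientation; "contact_force": force on the tool from outside, world axes, zero at the start; "moment": the same for the moment, N m; "finger_gap": opening from 0.0 (shut) to 1.0 (fully open).
Only numpy, scipy, OpenCV 4.12 (cv2) and the standard library are available. Lean on these libraries where they do the work, as an engineer would, in place of code of your own. Each camera call takes 0.05 s, during which the arm holds its last target. There are 200 camera calls.

TASK

Take the oldest carton, the bottom one, from the carton magazine: press fingertips lightly on its projecting end and draw it out from under the others without denting it or toppling the stack, which must be left standing in the magazine. Then slide it across the table into the squaring corner and push it gently but fully home, square against both fences, ready for its label; let go and leave everything else where it is.

Things in the scene. Friction and masses are not known exactly. Their poses are not given: they have to be found in the camera images.
- magazine: grey sheet-steel bottom-feed carton magazine, screwed down, no floor. Origin on the table under the stack's centre, z up; cartons come out towards its -x. Cheeks 50 mm high, inner faces y = +-58 mm; back plate x = 83 mm, 115 mm high. A carton is wholly out with its centre beyond x = -166 mm
- mouth (a point): the magazine's mouth: on the table, midway between two in-turned tabs (from 36 to 61 mm either side, 4 mm thick, from 22 to 50 mm above the table) that hold back every carton but the bottom one; axes as the magazine's, 83.5 mm to -x of its origin
- carton1: bottom carton: flat, brown, varnished, 160 (its x) x 110 (y) x 16 mm, 0.14 to 0.28 kg, too wide to grasp; origin at its centre, z up. Its -x end stands 40 to 55 mm out of the mouth, four cartons lie on the rest. Slippery (friction 0.22) but for a rough paper label on the last 37 mm of its top at the -x end: fingertips pressed there with 12 to 20 N draw it along; it dents above 40 N
- corner: squaring corner of two bright metal angles, screwed down, 22 mm high. Origin on the table in the inside corner, z up. End fence: inner face x = 0, from y = -4 to 96 mm; side fence: inner face y = 0, from x = 8 to 100 mm. Its axes lie within 0.4 rad of the magazine's. Cartons are pushed on to it with a few newtons, never over 25 N
- seat (a point): on the table in the squaring corner, at its x = 80, y = 55 mm, axes as the corner's: under the centre of a carton that is home, its -x short end on the end fence, its -y long side on the side fence, its axes parallel to the corner's
- carton2: carton number 2 of the stack counted from the bottom, the same kind as the bottom one (160 x 110 x 16 mm, 0.14 to 0.28 kg, not fixed to the others), origin at its centre, z up, x along its length
- carton3: carton number 3 of the stack counted from the bottom, the same kind as the bottom one (160 x 110 x 16 mm, 0.14 to 0.28 kg, not fixed to the others), origin at its centre, z up, x along its length
- carton4: carton number 4 of the stack counted from the bottom, the same kind as the bottom one (160 x 110 x 16 mm, 0.14 to 0.28 kg, not fixed to the others), origin at its centre, z up, x along its length
- carton5: carton number 5 of the stack counted from the bottom, the same kind as the bottom one (160 x 110 x 16 mm, 0.14 to 0.28 kg, not fixed to the others), origin at its centre, z up, x along its length
- tin: bystander, to be left alone: blue-banded food tin, 74 mm across, 95 mm tall; origin at its underside
- jar: bystander, to be left alone: screw-top jar, 60 mm across, 85 mm tall; origin at its underside
- cup: bystander, to be left alone: clear plastic cup, 72 mm across, 95 mm tall; origin at its underside
- tape_roll: bystander, to be left alone: roll of brown packing tape lying flat, 96 mm across, 48 mm tall; origin at its underside
- soap_box: bystander, to be left alone: white soap box with a green band, 92 x 58 x 34 mm; origin at its underside
- stamp: bystander, to be left alone: turned wooden hand stamp, 34 mm across, 78 mm tall; origin at its underside
- marker: bystander, to be left alone: black marker pen lying down, 122 mm long, 14 mm thick; origin at its underside
Things that resemble listed ones, but are neither listed nor needed, are in the scene too. Leave any blue look-alike of the carton1 alone. Leave any pink look-alike of the carton5 alone.

How it is judged (in metres and radians):
On the way, in this order (a step that is already met when the one before it is completed fails the run):
1. the bottom carton is wholly out of the magazine, lying flat on the table, and the other four stand in it (x of carton1 in the frame of magazine below -0.166 m and height (world z) of carton1 below 0.012 m and x of carton2 in the frame of magazine between -0.03 and 0.03 m and y of carton2 in the frame of magazine between -0.015 and 0.015 m and height (world z) of carton2 between 0.003 and 0.013 m and angle between each of carton2, carton3, carton4, carton5's own z axis and vertical below 0.06 rad and x of carton3 in the frame of magazine between -0.03 and 0.03 m and y of carton3 in the frame of magazine between -0.015 and 0.015 m and height (world z) of carton3 between 0.019 and 0.029 m and x of carton4 in the frame of magazine between -0.03 and 0.03 m and y of carton4 in the frame of magazine between -0.015 and 0.015 m and height (world z) of carton4 between 0.035 and 0.045 m and x of carton5 in the frame of magazine between -0.03 and 0.03 m and y of carton5 in the frame of magazine between -0.015 and 0.015 m and height (world z) of carton5 between 0.051 and 0.061 m), for 0.2 s.
2. the carton is pushed up against the fences: felt against the corner (over 1.5 N) while lying home on both (contact force between carton1 and corner above 1.5 N and x of carton1 in the frame of corner between 0.076 and 0.083 m and y of carton1 in the frame of corner between 0.051 and 0.058 m and angle between the x axis of carton1 and the x axis of corner, either way round below 0.035 rad and angle between carton1's own z axis and vertical below 0.03 rad and height (world z) of carton1 below 0.012 m), for 0.05 s.
At the end, for the whole second after the job is handed in: The carton lies flat and at rest in the squaring corner, within 3 mm of both fences and square to within 0.035 rad (2 degrees); the other four lie flat at rest, one on another in the magazine in their old order (within 30 mm lengthways, 15 mm sideways, upright within 0.06 rad) (x of carton1 in the frame of corner between 0.076 and 0.083 m and y of carton1 in the frame of corner between 0.051 and 0.058 m and angle between the x axis of carton1 and the x axis of corner, either way round below 0.035 rad and angle between carton1's own z axis and vertical below 0.03 rad and height (world z) of carton1 below 0.012 m and x of carton2 in the frame of magazine between -0.03 and 0.03 m and y of carton2 in the frame of magazine between -0.015 and 0.015 m and height (world z) of carton2 between 0.003 and 0.013 m and angle between each of carton2, carton3, carton4, carton5's own z axis and vertical below 0.06 rad and x of carton3 in the frame of magazine between -0.03 and 0.03 m and y of carton3 in the frame of magazine between -0.015 and 0.015 m and height (world z) of carton3 between 0.019 and 0.029 m and x of carton4 in the frame of magazine between -0.03 and 0.03 m and y of carton4 in the frame of magazine between -0.015 and 0.015 m and height (world z) of carton4 between 0.035 and 0.045 m and x of carton5 in the frame of magazine between -0.03 and 0.03 m and y of carton5 in the frame of magazine between -0.015 and 0.015 m and height (world z) of carton5 between 0.051 and 0.061 m and linear speed of each of carton1, carton2, carton3, carton4, carton5 below 0.01 m/s); the robot touches nothing.
It fails at once if the stack is toppled: one of the other four cartons tips by more than 0.4 rad or leaves its place by more than 45 mm (angle between any of carton2, carton3, carton4, carton5's own z axis and vertical above 0.4 rad or distance of any of carton2, carton3, carton4, carton5 from where it was at the start of the episode above 0.045 m).
It fails at once if the carton is dented: the fingers press on it with more than 40 N (contact force between the fingers and carton1 above 40 N).
It fails at once if the carton is rammed into the fences or the magazine with more than 25 N (contact force between carton1 and corner above 25 N or contact force between carton1 and magazine above 25 N).
It fails at once if a bystander is moved by more than 25 mm (distance of any of tin, jar, cup, tape_roll, soap_box, stamp, marker from where it was at the start of the episode above 0.025 m).
It also fails if it takes over 72 s, if anything falls off the work surface, if the arm or the gripper's body presses on something with over 40 N, if the wrist force passes 120 N, or if a joint passes its speed limit or range.

## Working session

There is one attempt and no reset: what is moved stays moved. The work goes in short steps, Python scripts to look and compute and a tool call to move; the robot and the scene stay as the last step left them, time stands still between calls to the robot, and variables do not carry over. Pictures are saved under pics/ and viewed, on a budget of 10 in all, crops included, one or two more only if the job needs it, and the job is handed in when it is done.

Besides the shell and the picture viewer there is one more tool, called after "Call:" as name(argument=value, ...), one argument or row to a line, values as JSON. play_rows: Moves the arm, as the interface text tells. Its arguments: {"type":"object","properties":{"commands":{"type":"array"},"force":{"type":"number"}},"required":["commands"]}

```bash
mkdir -p pics; python3 - <<'E'
from station import *
import cv2,numpy as np
s=state();print({k:np.round(v,3).tolist() for k,v in s.items()})
for n in("top","side"):
    im,d=grab_frame(n);cv2.imwrite(f"pics/{n}0.png",im);np.save(f"{n}0.npy",d)
    c=get_calibration(n);print(n,np.round(c["K"],1).tolist(),np.round(c["R"],3).tolist(),np.round(c["t"],1),c["distortion"])
E
```

```text
{'t': 0.0, 'joint_pos': [-1.34, 0.384, 0.044, 1.6, -0.018, 1.161, -0.05], 'qd': [0.0, 0.0, 0.001, -0.0, 0.0, 0.001, -0.001], 'joint_torque': [-0.0, -43.346, 1.024, -24.951, 0.011, 0.011, -0.0], 'tcp_pos': [209.6, 614.266, 229.851], 'tcp_rot': [[0.323, 0.946, -0.001], [0.946, -0.323, -0.003], [-0.003, 0.0, -1.0]], 'contact_force': [0.471, 0.249, 0.02], 'moment': [0.009, -0.024, 0.021], 'finger_gap': 1.003}
top [[575.5, 0.0, 313.5], [0.0, 575.5, 239.1], [0.0, 0.0, 1.0]] [[0.004, -1.0, -0.007], [-0.984, -0.003, -0.18], [0.18, 0.008, -0.984]] [   3.   542.  1287.5] [-0.12336103  0.          0.          0.          0.        ]
side [[477.5, 0.0, 315.0], [0.0, 477.5, 237.7], [0.0, 0.0, 1.0]] [[0.808, -0.589, 0.018], [-0.286, -0.419, -0.862], [0.515, 0.691, -0.507]] [-447.2  223.9  820.3] [-0.03994093  0.          0.          0.          0.        ]
```

View pics/top0.png

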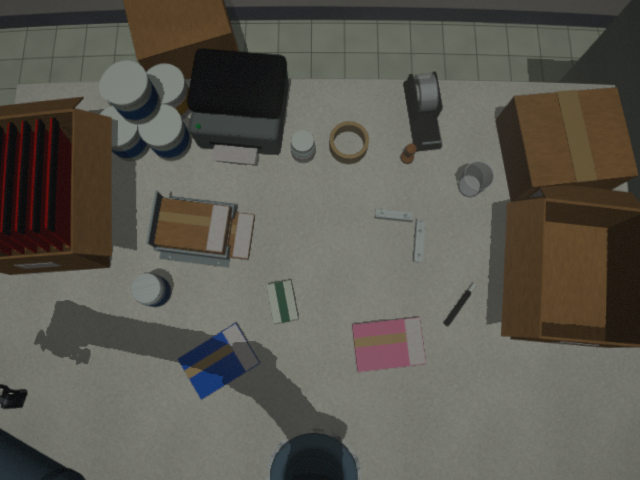

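View pics/side0.png

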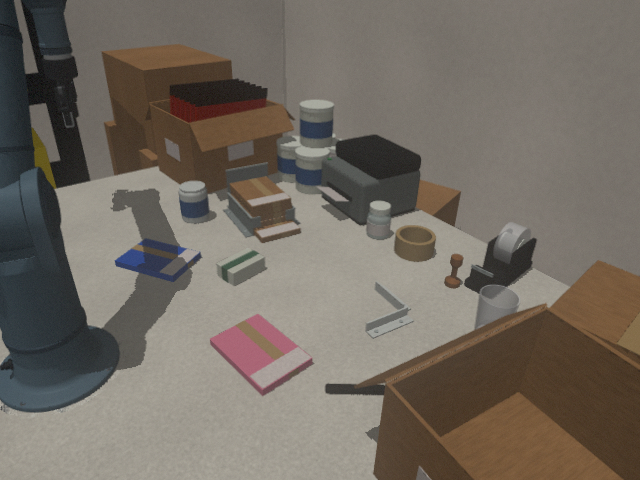

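```bash
cat > h.py <<'E'
import cv2,numpy as np
from station import *
def plane(cal,uv,z):
    uv=np.asarray(uv,float).reshape(-1,1,2)
    n=cv2.undistortPoints(uv,np.array(cal["K"]),np.array(cal["distortion"])).reshape(-1,2)
    R=np.array(cal["R"]);t=np.array(cal["t"]).ravel()
    C=-R.T@t; d=np.c_[n,np.ones(len(n))]@R
    return C+d*((z-C[2])/d[:,2])[:,None]
E
python3 - <<'E'
from h import *
im=cv2.imread("pics/top0.png")
a=cv2.resize(im[185:275,140:265],None,fx=6,fy=6,interpolation=cv2.INTER_CUBIC)[:, :750]
cv2.imwrite("pics/c1.png",a)
c=get_calibration("top")
P=lambda uv,z:print(uv,z,plane(c,uv,z).round(1).tolist())
P([[250,214],[245,258]],16); P([[412,219],[415,219]],0);P([[416,260],[375,217]],22);P([[235,232]],16)
E
```

```text
[[250, 214], [245, 258]] 16 [[609.1, 158.3, 16.0], [502.0, 167.6, 16.0]]
[[412, 219], [415, 219]] 0 [[601.5, -234.0, 0.0], [601.5, -241.3, 0.0]]
[[416, 260], [375, 217]] 22 [[497.6, -237.1, 22.0], [601.2, -141.6, 22.0]]
[[235, 232]] 16 [[564.9, 193.3, 16.0]]
```

View pics/c1.png

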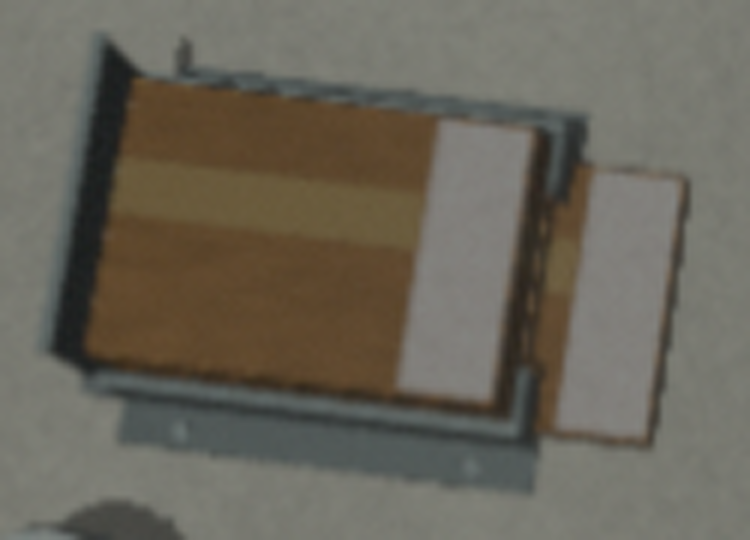

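```bash
python3 - <<'E'
from h import *
c=get_calibration("top")
f=lambda l:np.array(l)/6.0+[140-0.42,185-0.42]
P=lambda n,l,z:print(n,plane(c,f(l),z).round(1).tolist())
P("end",[[687,178],[648,445]],16)
P("label inner",[[590,168],[556,437]],16)
P("top carton",[[133,78],[535,125],[492,402],[85,358]],80)
P("cheek lo/hi",[[85,378],[520,430],[185,75],[580,120]],50)
P("tabs inner tips",[[560,200],[530,368]],50)
P("back plate",[[100,38],[48,350]],115)
E
```

```text
end [[608.5, 148.5, 16.0], [500.3, 161.4, 16.0]]
label inner [[612.6, 187.7, 16.0], [503.3, 198.1, 16.0]]
top carton [[633.5, 358.1, 80.0], [614.7, 200.2, 80.0], [507.0, 213.2, 80.0], [523.3, 370.8, 80.0]]
cheek lo/hi [[520.6, 379.1, 50.0], [500.9, 207.1, 50.0], [642.5, 345.6, 50.0], [624.1, 187.3, 50.0]]
tabs inner tips [[591.9, 194.2, 50.0], [525.2, 203.9, 50.0]]
back plate [[640.1, 361.8, 115.0], [520.2, 374.7, 115.0]]
```

```bash
cat >> h.py <<'E'
def go(x,y,z,yaw):  # yaw = world angle of tool x axis, deg; prints shift m + rotvec deg in tool axes
    from scipy.spatial.transform import Rotation as Ro
    s=state();R=np.array(s["tcp_rot"]);p=np.array(s["tcp_pos"])
    a=np.radians(yaw);T=np.array([[np.cos(a),np.sin(a),0],[np.sin(a),-np.cos(a),0],[0,0,-1]])
    print("t",s["t"],"p",p.round(1),"F",np.round(s["contact_force"],1),"gap",round(s["finger_gap"],2),"j",np.round(s["joint_pos"],2))
    print("cmd",(R.T@(np.array([x,y,z])-p)/1000).round(4).tolist(),np.degrees(Ro.from_matrix(R.T@T).as_rotvec()).round(2).tolist())
E
python3 - <<'E'
from h import *
go(556,170,200,-6.7)
im=cv2.imread("pics/top0.png")
cv2.imwrite("pics/c2.png",cv2.resize(im[200:270,365:435],None,fx=8,fy=8,interpolation=cv2.INTER_CUBIC))
E
```

```text
t 0.1 p [209.6 614.4 230. ] F [ 0.5 -0.5 -0.3] gap 1.0 j [-1.34  0.38  0.04  1.6  -0.02  1.16 -0.05]
cmd [-0.3087, 0.4713, 0.0308] [0.1, 0.11, 77.87]
```

View pics/c2.png

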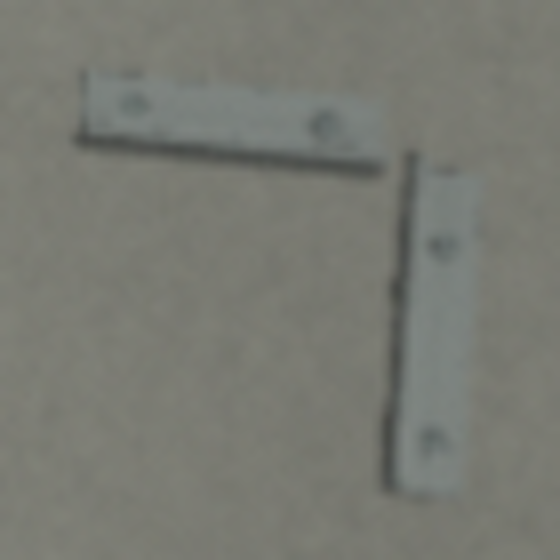

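```bash
python3 - <<'E'
from h import *
c=get_calibration("top")
f=lambda l:np.array(l)/8.0+[365-0.44,200-0.44]
a=plane(c,f([[80,141],[380,169],[411,160],[388,485]]),11);print(a.round(1).tolist())
d1=a[0]-a[1];d2=a[2]-a[3]
print(np.linalg.norm(d1),np.linalg.norm(d2),"x ax",np.degrees(np.arctan2(d1[1],d1[0])),"-y ax",np.degrees(np.arctan2(d2[1],d2[0])))
x=d1[:2]/np.linalg.norm(d1[:2]);t=np.radians(0)
import numpy.linalg as L
k=L.solve(np.c_[d1[:2],-d2[:2]],a[3,:2]-a[0,:2]);o=a[0,:2]+k[0]*d1[:2];print("corner",o)
for ang in (84.5,85.,86):
  t=np.radians(ang);X=np.array([np.cos(t),np.sin(t)]);Y=np.array([-X[1],X[0]])
  print(ang,"seat",o+80*X+55*Y)
E
```

```text
[[603.2, -141.6, 11.0], [594.9, -232.1, 11.0], [597.7, -241.6, 11.0], [498.8, -232.0, 11.0]]
90.90549993628512 99.4463754772023 x ax 84.78126830433784 -y ax -5.560795126414093
corner [ 594.08836341 -241.26486323]
84.5 seat [ 547.00923271 -156.36165097]
85.0 seat [ 546.27011444 -156.77572153]
86 seat [ 544.80285855 -157.62313315]
```

Call:
play_rows(
  commands=[
    [-0.06,0.092,0,0,0,8.5,150],
    [-0.12,0.185,0,0,0,17,150],
    [-0.15,0.235,0.01,0,0,25.5,150],
    [-0.18,0.28,0.02,0,0,34,150],
    [-0.2,0.31,0.02,0,0,42.5,150],
  ],
)

```text
t: 0.6
tcp_pos: [365.0, 417.1, 218.8]
tcp_rot: [[0.88, 0.474, -0.001], [0.474, -0.88, -0.003], [-0.002, 0.002, -1.0]]
contact_force: [1.1, 1.0, -0.4]
finger_gap: 0.411
```

```bash
python3 -c "
from h import *
go(556,171,130,-6.7)"
```

```text
t 0.6 p [365.  417.1 218.8] F [ 1.1  1.  -0.4] gap 0.41 j [-1.16  0.22  0.26  1.85 -0.06  1.08 -0.38]
cmd [0.0516, 0.3071, 0.0893] [0.15, 0.09, 35.03]
```

Call:
play_rows(
  commands=[
    [0.007,0.045,0,0.1,0.1,8.5,150],
    [0.015,0.09,0,0.1,0.1,17,150],
    [0.022,0.135,0,0.1,0.1,25.5,150],
    [0.03,0.18,0,0.1,0.1,34,150],
    [0.038,0.225,0.01,0.1,0.1,35,150],
  ],
)

```text
t: 1.1
tcp_pos: [506.8, 236.0, 210.2]
tcp_rot: [[0.993, -0.119, 0.002], [-0.119, -0.993, 0.001], [0.002, -0.001, -1.0]]
contact_force: [1.1, 0.5, -0.8]
finger_gap: 0.414
```

```bash
python3 -c "
from h import *
go(556,171,120,-6.7)
im,d=grab_frame('wrist');cv2.imwrite('pics/w1.png',im)"
```

```text
t 1.1 p [506.8 236.  210.2] F [ 1.1  0.5 -0.8] gap 0.41 j [-0.92  0.24  0.47  1.86 -0.13  1.06 -0.52]
cmd [0.0564, 0.0588, 0.0902] [-0.07, -0.14, -0.12]
```

Call:
play_rows(
  commands=[
    [0.028,0.03,0.02,0,0,0,150],
    [0.056,0.059,0.04,0,0,0,150],
    [0.056,0.059,0.085,0,0,0,150],
    [0.056,0.059,0.13,0,0,0,150],
    [0.056,0.059,0.16,0,0,0,150],
  ],
)

```text
t: 1.65
tcp_pos: [557.4, 157.1, 45.4]
tcp_rot: [[0.991, -0.131, -0.0], [-0.131, -0.991, -0.009], [0.001, 0.009, -1.0]]
contact_force: [0.2, 0.4, -0.5]
finger_gap: 0.413
```

```bash
python3 -c "
from h import *
go(556,171,16,-6.7)
im,d=grab_frame('wrist');cv2.imwrite('pics/w2.png',im)
im,d=grab_frame('side')
cv2.imwrite('pics/s2.png',np.hstack([cv2.resize(im[130:270,190:340],None,fx=2.66,fy=2.66),]))
go(556,171,16,-6.7)"
```

```text
t 1.65 p [557.4 157.1  45.4] F [ 0.2  0.4 -0.5] gap 0.41 j [-0.71  0.52  0.44  1.91 -0.3   0.78 -0.24]
cmd [-0.0032, -0.0139, 0.0292] [0.53, -0.04, -0.82]
t 1.75 p [554.3 156.8  43.6] F [-0.1 -0.4  0.7] gap 0.41 j [-0.71  0.52  0.44  1.92 -0.3   0.78 -0.24]
cmd [-0.0, -0.0146, 0.0274] [0.73, 0.31, -0.74]
```

View pics/w2.png

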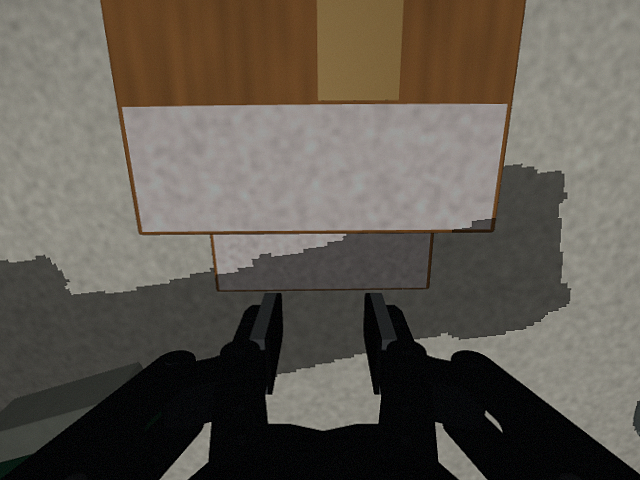

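```bash
python3 -c "
from h import *
c=get_calibration('wrist');print(np.round(-np.array(c['R']).T@np.array(c['t']).ravel(),1))
print(plane(c,[[217,290],[429,288],[323,289]],16).round(1).tolist())
print(plane(c,[[141,233],[494,231]],80).round(1).tolist())
go(556,171,16,-6.7)"
```

```text
[565.  235.9 185.9]
[[499.2, 157.8, 16.0], [606.7, 145.1, 16.0], [553.1, 151.5, 16.0]]
[[505.2, 208.9, 80.0], [611.2, 195.8, 80.0]]
t 1.75 p [554.3 156.8  43.6] F [-0.1 -0.4  0.7] gap 0.41 j [-0.71  0.52  0.44  1.92 -0.3   0.78 -0.24]
cmd [-0.0, -0.0146, 0.0274] [0.73, 0.31, -0.74]
```

Call:
play_rows(
  commands=[
    [0,-0.006,0.0,0.6,0,-0.7,150],
    [0,-0.012,0.005,0.6,0,-0.7,150],
    [0,-0.012,0.012,0.6,0,-0.7,150],
    [0,-0.012,0.019,0.6,0,-0.7,150],
    [0,-0.012,0.021,0.6,0,-0.7,150],
  ],
)

```text
t: 2.25
tcp_pos: [555.5, 168.6, 22.2]
tcp_rot: [[0.993, -0.117, -0.006], [-0.117, -0.993, -0.002], [-0.006, 0.002, -1.0]]
contact_force: [-0.7, 0.8, -1.1]
finger_gap: 0.414
```

```bash
python3 -c "
from h import *
go(555.3,168,16,-6.7)"
```

```text
t 2.25 p [555.5 168.6  22.2] F [-0.7  0.8 -1.1] gap 0.41 j [-0.71  0.56  0.42  1.91 -0.32  0.74 -0.22]
cmd [-0.0001, 0.0006, 0.0062] [0.13, 0.33, -0.03]
```

Call:
play_rows(
  commands=[
    [0,0,0.003,0,0.3,0,150],
    [0,0,0.005,0,0.3,0,150],
    [0,0,0.006,0,0.3,0,150],
    [0,0,0.007,0,0.3,0,150],
    [0,0,0.007,0,0.3,0,150],
  ],
)

```text
t: 2.75
tcp_pos: [555.7, 168.5, 15.3]
tcp_rot: [[0.993, -0.117, -0.001], [-0.117, -0.993, -0.002], [-0.0, 0.002, -1.0]]
contact_force: [0.8, -0.3, -0.8]
finger_gap: 0.415
```

Call:
play_rows(
  commands=[
    [0,0,0.001,0,0,0,150],
    [0,0,0.002,0,0,0,150],
    [0,0,0.002,0,0,0,150],
  ],
)

```text
t: 3.05
tcp_pos: [556.2, 168.6, 15.2]
tcp_rot: [[0.993, -0.117, -0.001], [-0.117, -0.993, -0.001], [-0.0, 0.001, -1.0]]
contact_force: [-2.9, -0.5, 10.1]
finger_gap: 0.41
```

Call:
play_rows(
  commands=[
    [0,0,0.0028,0,0,0,150],
    [0,0.002,0.0028,0,0,0,150],
    [0,0.005,0.0028,0,0,0,150],
    [0,0.009,0.0028,0,0,0,150],
  ],
)

```text
t: 3.45
tcp_pos: [558.5, 164.4, 15.3]
tcp_rot: [[0.993, -0.115, 0.006], [-0.115, -0.993, 0.005], [0.005, -0.006, -1.0]]
contact_force: [1.5, 5.8, 7.6]
finger_gap: 0.414
```

Call:
play_rows(
  commands=[
    [-0.001,0.001,0.004,0.3,-0.3,0,150],
    [-0.002,0.004,0.0042,0.3,-0.3,0,150],
    [-0.003,0.008,0.0042,0.3,-0.3,0,150],
    [-0.003,0.013,0.0042,0.3,-0.3,0,150],
    [-0.003,0.018,0.0042,0.3,-0.3,0,150],
  ],
)

```text
t: 3.95
tcp_pos: [559.0, 153.0, 15.3]
tcp_rot: [[0.993, -0.114, 0.012], [-0.114, -0.993, 0.02], [0.01, -0.021, -1.0]]
contact_force: [0.9, 5.7, 12.5]
finger_gap: 0.414
```

```bash
python3 - <<'E'
from h import *
go(555.3,168,16,-6.7)
c=get_calibration('wrist')
im,d=grab_frame('wrist');cv2.imwrite('pics/w3.png',im)
b,g,r=[im[...,i].astype(int) for i in range(3)]
# brown rim of carton1 end: below row 235, cols 205..440
m=((r-b>35)).astype(np.uint8);m[:236]=0;m[:, :190]=0;m[:,460:]=0
ys,xs=np.nonzero(m);print(len(xs),xs.min(),xs.max(),ys.min(),ys.max())
for x0 in (230,260,290,320,350,380,410):
    k=ys[(xs>=x0)&(xs<x0+5)];print(x0,sorted(set(k.tolist())))
E
```

```text
t 3.95 p [559.  153.   15.3] F [ 0.9  5.7 12.5] gap 0.41 j [-0.66  0.56  0.4   1.93 -0.35  0.7  -0.16]
cmd [-0.0053, -0.0145, -0.0004] [-1.22, -0.55, 0.17]
3207 190 459 247 314
230 [248, 249, 250, 251, 252, 253, 254, 255, 256, 257, 258, 259, 260, 261, 262, 263, 264, 265, 266, 267]
260 [248, 249, 250, 251, 252, 253, 254, 255, 256, 257, 258, 259, 260, 261, 262, 263, 264, 265]
290 [248, 249, 250, 251, 252, 253, 254, 255, 256, 257, 258, 259, 260, 261, 262, 263, 264]
320 [248, 249, 250, 251, 252, 253, 254, 255, 256, 257, 258, 259, 260, 261, 262]
350 [249, 250, 251, 252, 253]
380 [249, 250, 251, 252, 258]
410 [249, 250, 251, 252]
```

View pics/w3.png

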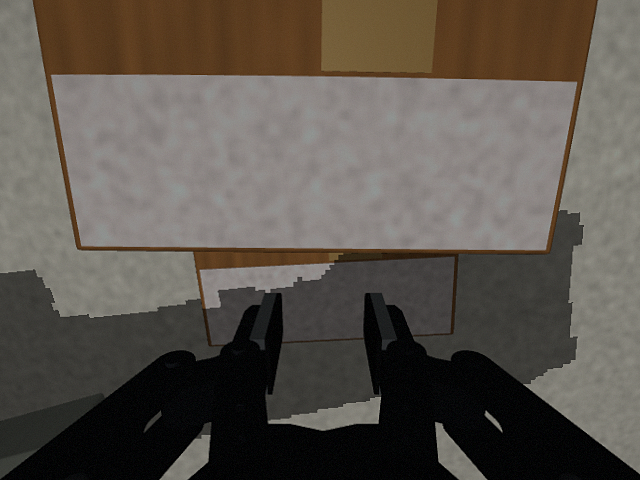

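```bash
cat >> h.py <<'E'
def ends(uv,z=16):
    c=get_calibration('wrist');a=plane(c,uv,z);d=a[1]-a[0]
    print(a.round(1).tolist(),"len",np.linalg.norm(d).round(1),"edge ang",np.degrees(np.arctan2(d[1],d[0])).round(2),"mid",((a[0]+a[1])/2).round(1))
E
python3 -c "
from h import *
ends([[209,346],[453,333]])
ends([[79,248],[549,252]],80)
go(554.5,153,15.3,-6.7)"
```

```text
[[505.5, 138.4, 16.0], [614.5, 131.8, 16.0]] len 109.3 edge ang -3.49 mid [560.  135.1  16. ]
[[507.7, 206.2, 80.0], [615.6, 192.4, 80.0]] len 108.7 edge ang -7.32 mid [561.6 199.3  80. ]
t 4.0 p [558.9 151.5  15.3] F [ 1.9  5.7 12.3] gap 0.41 j [-0.66  0.56  0.4   1.93 -0.35  0.7  -0.16]
cmd [-0.0045, -0.0009, -0.0] [-1.17, -0.54, 0.1]
```

Call:
play_rows(
  commands=[
    [-0.002,0.002,0.004,-0.6,-0.4,0.5,150],
    [-0.004,0.006,0.004,-1.2,-0.8,1,150],
    [-0.006,0.012,0.004,-1.2,-0.8,1.5,150],
    [-0.008,0.018,0.004,-1.2,-0.8,2,150],
    [-0.009,0.024,0.004,-1.2,-0.8,2,150],
  ],
)

```text
t: 4.5
tcp_pos: [553.4, 134.7, 15.2]
tcp_rot: [[0.989, -0.148, 0.007], [-0.148, -0.989, 0.009], [0.005, -0.01, -1.0]]
contact_force: [1.6, 5.9, 12.7]
finger_gap: 0.414
```

```bash
python3 - <<'E'
from h import *
go(550,128,15.3,-6.7)
im,d=grab_frame('wrist');cv2.imwrite('pics/w4.png',im)
E
```

```text
t 4.5 p [553.4 134.7  15.2] F [ 1.6  5.9 12.7] gap 0.41 j [-0.65  0.55  0.42  1.95 -0.34  0.7  -0.17]
cmd [-0.0024, 0.0071, -0.0002] [-0.56, -0.32, -1.82]
```

View pics/w4.png

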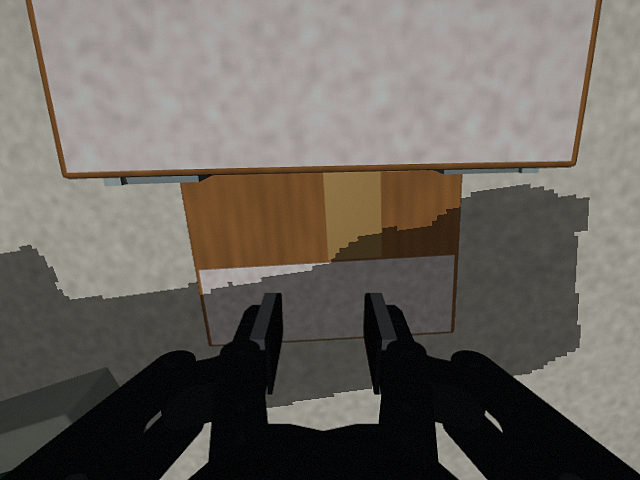

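```bash
python3 -c "
from h import *
ends([[210,346],[454,332]])
ends([[66,177],[574,165]],80)
ends([[199,270],[455,255]])
"
```

```text
[[499.6, 121.5, 16.0], [608.5, 112.0, 16.0]] len 109.3 edge ang -5.03 mid [554.  116.7  16. ]
[[507.4, 206.2, 80.0], [615.8, 192.3, 80.0]] len 109.3 edge ang -7.31 mid [561.6 199.3  80. ]
[[504.0, 158.1, 16.0], [610.4, 148.6, 16.0]] len 106.8 edge ang -5.13 mid [557.2 153.3  16. ]
```

Call:
play_rows(
  commands=[
    [0,0.005,0.004,-0.5,-0.4,0.3,150],
    [0,0.012,0.004,-0.7,-0.5,0.6,150],
    [0,0.02,0.004,-0.8,-0.5,1,150],
    [0,0.029,0.004,-0.8,-0.5,1,150],
    [0,0.038,0.004,-0.8,-0.5,1,150],
  ],
)

```text
t: 5.05
tcp_pos: [553.1, 99.7, 15.2]
tcp_rot: [[0.986, -0.165, 0.006], [-0.165, -0.986, 0.002], [0.005, -0.003, -1.0]]
contact_force: [1.3, 4.5, 14.6]
finger_gap: 0.412
```

Call:
play_rows(
  commands=[
    [-0.003,0.006,0.004,-0.4,-0.5,0,150],
    [-0.006,0.012,0.004,-0.4,-0.6,0,150],
    [-0.008,0.02,0.004,-0.4,-0.6,0,150],
    [-0.009,0.028,0.004,-0.4,-0.6,0,150],
    [-0.009,0.036,0.004,-0.4,-0.6,0,150],
  ],
)

```text
t: 5.55
tcp_pos: [544.2, 69.1, 15.1]
tcp_rot: [[0.986, -0.165, 0.005], [-0.165, -0.986, 0.003], [0.004, -0.003, -1.0]]
contact_force: [1.6, 4.8, 13.9]
finger_gap: 0.41
```

```bash
python3 - <<'E'
from h import *
go(550,128,15.3,-6.7)
im,d=grab_frame('wrist');cv2.imwrite('pics/w5.png',im)
b,g,r=[im[...,i].astype(int) for i in range(3)]
m=(r-b>25)
for x in (215,225,235,430,440,450):
    print(x,np.nonzero(m[300:380,x])[0]+300)
for y in (310,325,180,200): print(y,np.nonzero(m[y,180:225])[0][[0,-1]]+180 if m[y,180:225].any() else 0,np.nonzero(m[y,430:480])[0][[0,-1]]+430 if m[y,430:480].any() else 0)
E
```

```text
t 5.55 p [544.2  69.1  15.1] F [ 1.6  4.8 13.9] gap 0.41 j [-0.56  0.52  0.43  2.   -0.34  0.68 -0.08]
cmd [-0.004, -0.059, 0.0] [-0.19, -0.25, -2.77]
215 [345]
225 []
235 []
430 [332]
440 [331]
450 []
310 [203 205] [452 454]
325 [205 207] [451 453]
180 [180 224] [430 460]
200 [181 224] [430 459]
```

Call:
play_rows(
  commands=[
    [-0.003,0.008,0.004,-0.3,-0.5,0,150],
    [-0.004,0.016,0.004,-0.3,-0.6,0,150],
    [-0.004,0.026,0.004,-0.3,-0.6,0,150],
    [-0.004,0.037,0.004,-0.3,-0.6,0,150],
    [-0.004,0.048,0.004,-0.3,-0.6,0,150],
  ],
)

```text
t: 6.1
tcp_pos: [537.9, 22.4, 15.1]
tcp_rot: [[0.986, -0.166, 0.003], [-0.166, -0.986, 0.002], [0.003, -0.002, -1.0]]
contact_force: [0.6, 2.3, 15.3]
finger_gap: 0.416
```

```bash
python3 - <<'E'
from h import *
go(550,128,15.3,-8)
im,d=grab_frame('wrist');cv2.imwrite('pics/w6.png',im)
im,d=grab_frame('top');cv2.imwrite('pics/t6.png',cv2.resize(im[170:330,130:450],None,fx=2.4,fy=2.4,interpolation=cv2.INTER_CUBIC))
E
```

```text
t 6.1 p [537.9  22.4  15.1] F [ 0.6  2.3 15.3] gap 0.42 j [-0.49  0.51  0.44  2.02 -0.34  0.67  0.  ]
cmd [-0.0056, -0.1062, 0.0001] [-0.14, -0.18, -1.55]
```

View pics/t6.png

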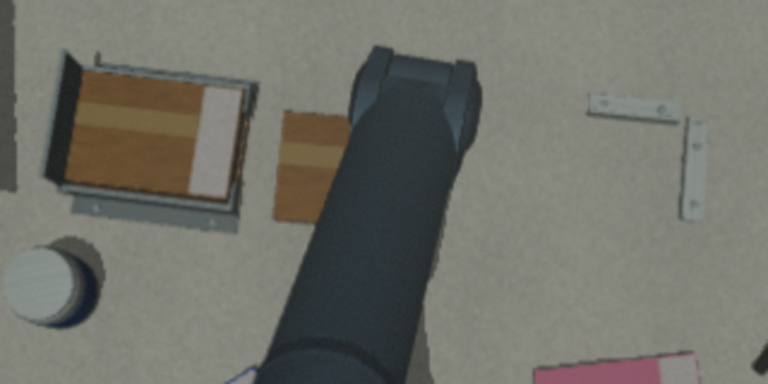

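Call:
play_rows(
  commands=[
    [0,0.012,0.004,-0.1,-0.2,-0.2,150],
    [0,0.024,0.004,-0.1,-0.2,-0.4,150],
    [0,0.036,0.004,-0.1,-0.2,-0.6,150],
    [0.001,0.048,0.004,-0.1,-0.2,-0.8,150],
    [0.001,0.06,0.004,-0.1,-0.2,-0.8,150],
  ],
)

```text
t: 6.7
tcp_pos: [534.1, -38.5, 15.2]
tcp_rot: [[0.988, -0.154, 0.009], [-0.154, -0.988, 0.001], [0.009, -0.003, -1.0]]
contact_force: [0.7, 3.5, 15.8]
finger_gap: 0.41
```

```bash
python3 -c "
from h import *
go(532,-185,15.3,-8.7)"
```

```text
t 6.7 p [534.1 -38.5  15.2] F [ 0.7  3.5 15.8] gap 0.41 j [-0.38  0.5   0.44  2.03 -0.34  0.66  0.13]
cmd [0.0206, 0.145, -0.0003] [-0.15, -0.51, -0.18]
```

Call:
play_rows(
  commands=[
    [0,0.012,0.004,-0.1,-0.5,0,150],
    [0.001,0.024,0.004,-0.1,-0.5,0,150],
    [0.001,0.037,0.004,-0.1,-0.5,0,150],
    [0.002,0.05,0.004,-0.1,-0.5,0,150],
    [0.002,0.062,0.004,-0.1,-0.5,0,150],
  ],
)

```text
t: 7.2
tcp_pos: [532.4, -99.5, 15.2]
tcp_rot: [[0.988, -0.154, 0.01], [-0.154, -0.988, 0.003], [0.01, -0.004, -1.0]]
contact_force: [-0.1, 2.6, 17.0]
finger_gap: 0.412
```

```bash
python3 -c "
from h import *
go(532,-185,15.3,-8.7)"
```

```text
t 7.2 p [532.4 -99.5  15.2] F [-0.1  2.6 17. ] gap 0.41 j [-0.26  0.51  0.44  2.02 -0.35  0.67  0.25]
cmd [0.0128, 0.0845, -0.0003] [-0.26, -0.55, -0.15]
```

Call:
play_rows(
  commands=[
    [0,0.012,0.0035,-0.2,-0.6,0,150],
    [0.001,0.025,0.0035,-0.2,-0.6,0,150],
    [0.002,0.038,0.0035,-0.2,-0.6,0,150],
    [0.003,0.05,0.0035,-0.2,-0.6,0,150],
    [0.003,0.06,0.0035,-0.2,-0.6,0,150],
  ],
)

```text
t: 7.7
tcp_pos: [531.2, -159.5, 15.2]
tcp_rot: [[0.988, -0.154, 0.008], [-0.154, -0.988, 0.002], [0.007, -0.003, -1.0]]
contact_force: [-0.3, 3.2, 15.4]
finger_gap: 0.418
```

```bash
python3 - <<'E'
from h import *
go(532,-185,15.3,-8.7)
im,d=grab_frame('wrist');cv2.imwrite('pics/w7.png',im)
E
```

```text
t 7.7 p [ 531.2 -159.5   15.2] F [-0.3  3.2 15.4] gap 0.42 j [-0.15  0.53  0.44  1.99 -0.36  0.69  0.36]
cmd [0.0047, 0.0251, -0.0001] [-0.18, -0.42, -0.13]
```

View pics/w7.png

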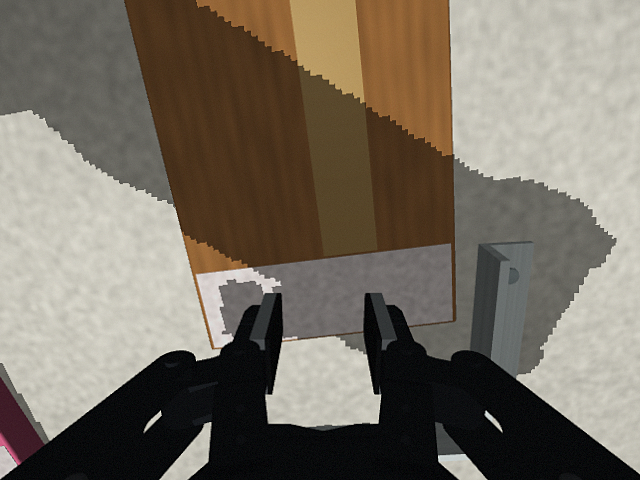

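```bash
python3 -c "
from h import *
ends([[213,349],[455,321]])
ends([[197,274],[451,243]])
ends([[479,244],[471,365]],0)
ends([[502,258],[494,375]],22)
"
```

```text
[[477.9, -175.0, 16.0], [586.6, -178.2, 16.0]] len 108.7 edge ang -1.68 mid [ 532.2 -176.6   16. ]
[[480.5, -138.2, 16.0], [586.5, -141.4, 16.0]] len 106.1 edge ang -1.71 mid [ 533.5 -139.8   16. ]
[[604.4, -150.3, 0.0], [598.8, -215.9, 0.0]] len 65.9 edge ang -94.86 mid [ 601.6 -183.1    0. ]
[[604.6, -148.7, 22.0], [600.9, -205.0, 22.0]] len 56.4 edge ang -93.76 mid [ 602.8 -176.8   22. ]
```

Call:
play_rows(
  commands=[
    [0.001,0.009,0.0038,-0.2,-0.5,1,150],
    [0.002,0.018,0.0038,-0.2,-0.5,2,150],
    [0.003,0.028,0.0038,-0.2,-0.5,3,150],
    [0.004,0.037,0.0038,-0.2,-0.5,3.5,150],
    [0.005,0.045,0.0038,-0.2,-0.5,4,150],
  ],
)

```text
t: 8.25
tcp_pos: [533.1, -207.6, 15.2]
tcp_rot: [[0.974, -0.224, 0.006], [-0.224, -0.975, -0.002], [0.007, 0.0, -1.0]]
contact_force: [0.3, 3.1, 14.9]
finger_gap: 0.415
```

```bash
cat > look.py <<'E'
from h import *
import sys
go(540,-210,15.3,-12)
im,d=grab_frame('wrist');cv2.imwrite('pics/%s.png'%sys.argv[1],im)
b,g,r=[im[...,i].astype(int) for i in range(3)]
m=(r-b>22)
def front(c):
    k=np.nonzero(m[290:380,c])[0]; return k[-1]+290 if len(k) else None
F=[(c,front(c)) for c in (216,220,224,228,400,410,420,425,430,435,440,445,450)]
print(F)
S=[(np.nonzero(m[y,430:520])[0],y) for y in (60,100,140,180,220,260,280,300)]
S=[(k[-1]+430 if len(k) else None,y) for k,y in S];print(S)
def fit(P,z):
    c=get_calibration('wrist');a=plane(c,[p for p in P if None not in p],z)[:,:2]
    v=cv2.fitLine(a.astype(np.float32),cv2.DIST_HUBER,0,.01,.01).ravel();print("dir",np.degrees(np.arctan2(v[1],v[0])).round(2),"pt",v[2:].round(1))
fit([p for p in F],16)
fit(S,16)
E
python3 look.py w8
```

```text
t 8.25 p [ 533.1 -207.6   15.2] F [ 0.3  3.1 14.9] gap 0.41 j [-0.08  0.56  0.46  1.95 -0.38  0.71  0.38]
cmd [0.0073, 0.0008, -0.0001] [0.01, -0.37, -0.96]
[(216, np.int64(349)), (220, np.int64(349)), (224, None), (228, None), (400, None), (410, np.int64(323)), (420, np.int64(322)), (425, np.int64(321)), (430, np.int64(321)), (435, np.int64(320)), (440, np.int64(319)), (445, np.int64(319)), (450, np.int64(318))]
[(np.int64(444), 60), (np.int64(446), 100), (np.int64(448), 140), (np.int64(450), 180), (np.int64(452), 220), (np.int64(454), 260), (np.int64(454), 280), (np.int64(455), 300)]
dir -4.59 pt [ 558.4 -225.7]
dir 85.55 pt [ 592.4 -174.5]
```

Call:
play_rows(
  commands=[
    [0.002,0.001,0.0038,0,-0.3,0,150],
    [0.004,0.003,0.0038,0,-0.3,0.2,150],
    [0.006,0.005,0.0038,0,-0.3,0.4,150],
    [0.008,0.006,0.0038,0,-0.3,0.4,150],
    [0.009,0.007,0.0038,0,-0.3,0.4,150],
  ],
)

```text
t: 8.8
tcp_pos: [539.9, -216.0, 15.1]
tcp_rot: [[0.973, -0.232, -0.001], [-0.232, -0.973, 0.005], [-0.002, -0.005, -1.0]]
contact_force: [-9.6, 8.9, 28.0]
finger_gap: 0.41
```

```bash
python3 look.py w9
```

```text
t 8.8 p [ 539.9 -216.    15.1] F [-9.6  8.9 28. ] gap 0.41 j [-0.06  0.58  0.46  1.91 -0.38  0.73  0.39]
cmd [-0.0013, -0.0059, -0.0002] [-0.26, 0.11, -1.42]
[(216, np.int64(351)), (220, np.int64(350)), (224, None), (228, None), (400, None), (410, np.int64(320)), (420, np.int64(318)), (425, np.int64(317)), (430, np.int64(316)), (435, np.int64(316)), (440, np.int64(315)), (445, np.int64(314)), (450, np.int64(313))]
[(np.int64(435), 60), (np.int64(439), 100), (np.int64(442), 140), (np.int64(446), 180), (np.int64(449), 220), (np.int64(452), 260), (np.int64(454), 280), (np.int64(455), 300)]
dir -2.91 pt [ 565.6 -230.4]
dir 86.95 pt [ 598.3 -180.7]
```

View pics/w9.png

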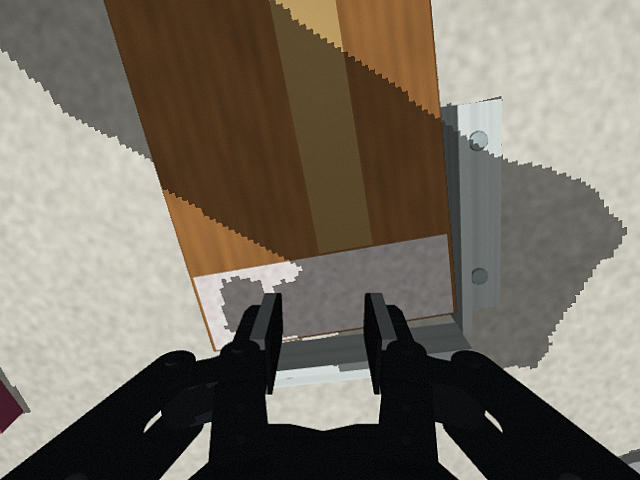

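```bash
python3 -c "
from h import *
ends([[441,107],[456,300]],0)
ends([[460,107],[472,300]],22)
ends([[280,371],[468,347]],22)
ends([[215,351],[456,312]])
im=cv2.imread('pics/w9.png')
cv2.imwrite('pics/c9.png',cv2.resize(im[290:410,200:500],None,fx=2.66,fy=2.66,interpolation=cv2.INTER_CUBIC))
"
```

```text
[[605.5, -147.2, 0.0], [600.5, -235.6, 0.0]] len 88.5 edge ang -93.26 mid [ 603.  -191.4    0. ]
[[605.4, -147.9, 22.0], [601.0, -224.0, 22.0]] len 76.3 edge ang -93.3 mid [ 603.2 -185.9   22. ]
[[514.7, -239.2, 22.0], [596.9, -246.2, 22.0]] len 82.5 edge ang -4.89 mid [ 555.8 -242.7   22. ]
[[487.0, -226.4, 16.0], [595.5, -231.8, 16.0]] len 108.5 edge ang -2.86 mid [ 541.3 -229.1   16. ]
```

View pics/c9.png

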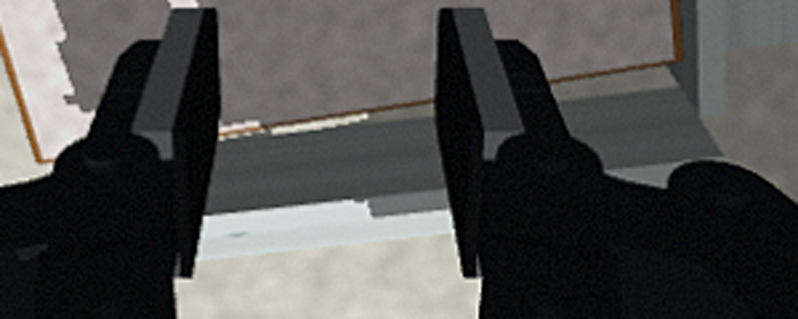

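Call:
play_rows(
  commands=[
    [0,-0.001,0.002,-0.2,0,0.8,150],
    [0,-0.001,0.002,-0.2,0,1.6,150],
    [0.001,0,0.002,-0.2,0,2.4,150],
    [0.001,0,0.002,-0.2,0,3,150],
  ],
)

```text
t: 9.25
tcp_pos: [540.4, -215.5, 15.2]
tcp_rot: [[0.959, -0.283, -0.003], [-0.283, -0.959, 0.005], [-0.005, -0.004, -1.0]]
contact_force: [-5.4, 4.2, 15.5]
finger_gap: 0.409
```

```bash
python3 look.py w10
```

```text
t 9.25 p [ 540.4 -215.5   15.2] F [-5.4  4.2 15.5] gap 0.41 j [-0.08  0.59  0.48  1.91 -0.39  0.74  0.34]
cmd [-0.0019, -0.0052, -0.0001] [-0.22, 0.26, -4.43]
[(216, np.int64(355)), (220, None), (224, None), (228, None), (400, None), (410, np.int64(319)), (420, np.int64(317)), (425, np.int64(316)), (430, np.int64(315)), (435, np.int64(314)), (440, np.int64(313)), (445, np.int64(312)), (450, np.int64(311))]
[(None, 60), (np.int64(431), 100), (np.int64(436), 140), (np.int64(441), 180), (np.int64(446), 220), (np.int64(450), 260), (np.int64(453), 280), (np.int64(455), 300)]
dir -4.13 pt [ 573.8 -231.5]
dir 85.78 pt [ 598.5 -189.9]
```

Call:
play_rows(
  commands=[
    [0.002,0,0.003,-0.2,0.2,0.4,150],
    [0.003,0,0.003,-0.2,0.2,0.8,150],
    [0.005,0,0.003,-0.2,0.2,1.2,150],
    [0.006,0,0.003,-0.2,0.2,1.5,150],
  ],
)

```text
t: 9.7
tcp_pos: [541.0, -215.1, 15.1]
tcp_rot: [[0.951, -0.308, -0.012], [-0.308, -0.951, 0.009], [-0.015, -0.005, -1.0]]
contact_force: [-18.5, 8.1, 33.9]
finger_gap: 0.406
```

```bash
python3 look.py w11
```

```text
t 9.7 p [ 541.  -215.1   15.1] F [-18.5   8.1  33.9] gap 0.41 j [-0.08  0.59  0.48  1.9  -0.4   0.75  0.32]
cmd [-0.0025, -0.0046, -0.0001] [-0.34, 0.83, -5.96]
[(216, np.int64(356)), (220, None), (224, None), (228, None), (400, None), (410, np.int64(318)), (420, np.int64(316)), (425, np.int64(315)), (430, np.int64(314)), (435, np.int64(313)), (440, np.int64(312)), (445, np.int64(311)), (450, np.int64(310))]
[(None, 60), (None, 100), (np.int64(431), 140), (np.int64(437), 180), (np.int64(443), 220), (np.int64(449), 260), (np.int64(452), 280), (np.int64(455), 300)]
dir -4.75 pt [ 573.9 -231.4]
dir 85.72 pt [ 598.1 -198. ]
```

Call:
play_rows(
  commands=[
    [-0.001,0,0.001,-0.3,0.6,0,150],
    [-0.001,0.001,0.001,-0.3,0.6,0,150],
    [0,0.002,0.001,-0.3,0.6,0,150],
    [0,0.003,0.001,-0.3,0.6,0,150],
  ],
)

```text
t: 10.15
tcp_pos: [539.4, -216.2, 15.3]
tcp_rot: [[0.951, -0.308, -0.007], [-0.308, -0.951, 0.005], [-0.008, -0.003, -1.0]]
contact_force: [-5.2, 3.6, 13.6]
finger_gap: 0.414
```

```bash
python3 look.py w12
```

```text
t 10.15 p [ 539.4 -216.2   15.3] F [-5.2  3.6 13.6] gap 0.41 j [-0.08  0.59  0.48  1.91 -0.39  0.74  0.32]
cmd [-0.0013, -0.0061, 0.0] [-0.2, 0.46, -5.92]
[(216, np.int64(349)), (220, None), (224, None), (228, None), (400, None), (410, np.int64(318)), (420, np.int64(316)), (425, np.int64(315)), (430, np.int64(314)), (435, np.int64(313)), (440, np.int64(312)), (445, np.int64(311)), (450, np.int64(310))]
[(None, 60), (np.int64(430), 100), (np.int64(435), 140), (np.int64(441), 180), (np.int64(447), 220), (np.int64(452), 260), (np.int64(455), 280), (np.int64(458), 300)]
dir -6.97 pt [ 572.6 -232.7]
dir 85.44 pt [ 598.5 -192.6]
```

Call:
play_rows(
  commands=[
    [0,0.002,0.002,-0.2,0.5,0,150],
    [0,0.004,0.002,-0.2,0.5,0,150],
    [0,0.005,0.002,-0.2,0.5,0,150],
    [0,0.006,0.002,-0.2,0.5,0,150],
  ],
)

```text
t: 10.6
tcp_pos: [538.9, -221.1, 15.2]
tcp_rot: [[0.952, -0.307, 0.002], [-0.307, -0.952, 0.002], [0.001, -0.002, -1.0]]
contact_force: [-2.9, 3.9, 14.0]
finger_gap: 0.41
```

```bash
python3 look.py w13; python3 -c "
import cv2
im=cv2.imread('pics/w13.png')
cv2.imwrite('pics/c13.png',cv2.resize(im[90:410,190:510],None,fx=1.87,fy=1.87,interpolation=cv2.INTER_CUBIC))"
```

```text
t 10.6 p [ 538.9 -221.1   15.2] F [-2.9  3.9 14. ] gap 0.41 j [-0.07  0.59  0.48  1.92 -0.4   0.73  0.33]
cmd [-0.0023, -0.0109, -0.0001] [-0.13, -0.07, -5.89]
[(216, np.int64(351)), (220, None), (224, None), (228, None), (400, None), (410, np.int64(318)), (420, np.int64(316)), (425, np.int64(315)), (430, np.int64(314)), (435, np.int64(312)), (440, np.int64(311)), (445, np.int64(310)), (450, np.int64(309))]
[(None, 60), (np.int64(430), 100), (np.int64(435), 140), (np.int64(441), 180), (np.int64(447), 220), (np.int64(452), 260), (np.int64(455), 280), (np.int64(458), 300)]
dir -6.47 pt [ 572.2 -237.6]
dir 85.52 pt [ 598.1 -197.6]
```

View pics/c13.png

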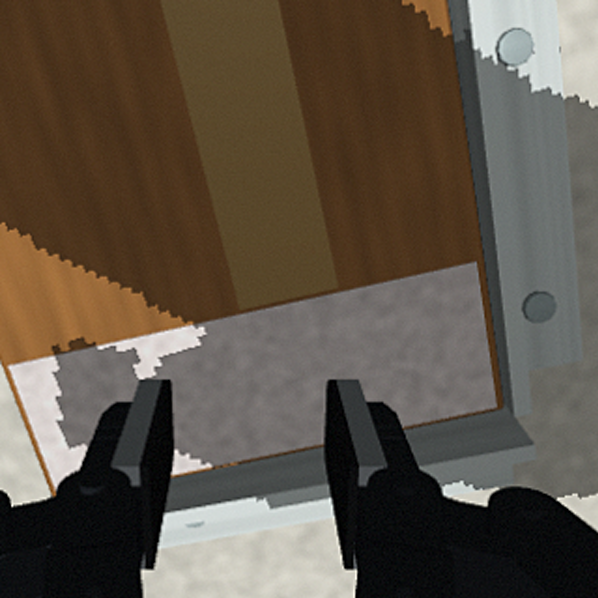

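```bash
python3 -c "
from h import *
f=lambda l:[[190+x/1.87,90+y/1.87] for x,y in l]
ends(f([[175,508],[530,440]]),22)
ends(f([[470,50],[513,380]]),22)
ends(f([[52,494],[502,408]]),16)
ends(f([[478,250],[502,408]]),16)
"
```

```text
[[515.2, -238.3, 22.0], [597.7, -246.2, 22.0]] len 82.9 edge ang -5.43 mid [ 556.4 -242.3   22. ]
[[602.6, -159.7, 22.0], [596.9, -230.1, 22.0]] len 70.7 edge ang -94.64 mid [ 599.7 -194.9   22. ]
[[486.0, -229.4, 16.0], [594.6, -240.1, 16.0]] len 109.1 edge ang -5.59 mid [ 540.3 -234.7   16. ]
[[597.2, -200.9, 16.0], [594.6, -240.1, 16.0]] len 39.3 edge ang -93.81 mid [ 595.9 -220.5   16. ]
```

Call:
play_rows(
  commands=[
    [0,0.002,0.0025,-0.1,0,0,150],
    [0,0.004,0.0025,-0.1,0,0,150],
    [0,0.005,0.0025,-0.1,0,0,150],
  ],
)

```text
t: 10.95
tcp_pos: [538.7, -223.7, 15.1]
tcp_rot: [[0.952, -0.306, 0.002], [-0.306, -0.952, 0.005], [0.0, -0.006, -1.0]]
contact_force: [-3.9, 6.9, 19.2]
finger_gap: 0.412
```

```bash
python3 look.py w14
```

```text
t 10.95 p [ 538.7 -223.7   15.1] F [-3.9  6.9 19.2] gap 0.41 j [-0.06  0.59  0.48  1.91 -0.4   0.74  0.34]
cmd [-0.003, -0.0134, -0.0001] [-0.33, -0.02, -5.82]
[(216, np.int64(351)), (220, None), (224, None), (228, None), (400, None), (410, np.int64(318)), (420, np.int64(316)), (425, np.int64(315)), (430, np.int64(314)), (435, np.int64(312)), (440, np.int64(311)), (445, np.int64(310)), (450, np.int64(309))]
[(None, 60), (None, 100), (np.int64(435), 140), (np.int64(441), 180), (np.int64(446), 220), (np.int64(452), 260), (np.int64(455), 280), (np.int64(457), 300)]
dir -6.36 pt [ 572.1 -239.7]
dir 85.48 pt [ 597.2 -207.1]
```

Call:
play_rows(
  commands=[
    [0,0.003,0.002,-0.3,0,0,150],
    [0,0.005,0.002,-0.3,0,0,150],
    [0,0.006,0.002,-0.3,0,0,150],
  ],
)

```text
t: 11.3
tcp_pos: [538.7, -224.0, 15.1]
tcp_rot: [[0.953, -0.303, 0.0], [-0.303, -0.953, 0.009], [-0.003, -0.009, -1.0]]
contact_force: [-4.7, 10.2, 19.1]
finger_gap: 0.412
```

```bash
python3 look.py w15
```

```text
t 11.3 p [ 538.7 -224.    15.1] F [-4.7 10.2 19.1] gap 0.41 j [-0.06  0.59  0.48  1.91 -0.4   0.74  0.34]
cmd [-0.003, -0.0138, -0.0] [-0.53, 0.14, -5.63]
[(216, np.int64(351)), (220, None), (224, None), (228, None), (400, None), (410, np.int64(318)), (420, np.int64(316)), (425, np.int64(315)), (430, np.int64(314)), (435, np.int64(313)), (440, np.int64(312)), (445, np.int64(311)), (450, np.int64(309))]
[(None, 60), (None, 100), (np.int64(435), 140), (np.int64(441), 180), (np.int64(446), 220), (np.int64(452), 260), (np.int64(455), 280), (np.int64(458), 300)]
dir -6.24 pt [ 572.  -240.1]
dir 85.82 pt [ 597.2 -207.3]
```

Call:
play_rows(
  commands=[
    [0.001,0.001,0.0015,-0.4,0.1,0,150],
    [0.002,0.001,0.0015,-0.4,0.1,0,150],
    [0.003,0.001,0.0015,-0.4,0.1,0,150],
    [0.003,0.001,0.0015,-0.4,0.1,0,150],
  ],
)

```text
t: 11.75
tcp_pos: [538.9, -223.8, 15.2]
tcp_rot: [[0.953, -0.302, -0.006], [-0.302, -0.953, 0.009], [-0.009, -0.006, -1.0]]
contact_force: [-10.9, 5.3, 20.8]
finger_gap: 0.406
```

```bash
python3 look.py w16
```

```text
t 11.75 p [ 538.9 -223.8   15.2] F [-10.9   5.3  20.8] gap 0.41 j [-0.06  0.59  0.48  1.91 -0.4   0.75  0.34]
cmd [-0.0031, -0.0135, -0.0] [-0.38, 0.49, -5.6]
[(216, np.int64(351)), (220, None), (224, None), (228, None), (400, None), (410, np.int64(318)), (420, np.int64(316)), (425, np.int64(315)), (430, np.int64(314)), (435, np.int64(313)), (440, np.int64(312)), (445, np.int64(311)), (450, np.int64(310))]
[(None, 60), (np.int64(430), 100), (np.int64(435), 140), (np.int64(441), 180), (np.int64(446), 220), (np.int64(452), 260), (np.int64(455), 280), (np.int64(457), 300)]
dir -6.05 pt [ 572.2 -239.8]
dir 85.55 pt [ 597.8 -199.5]
```

Call:
play_rows(
  commands=[
    [0,0,0,0,0,0,150],
    [0,0,-0.002,0,0,0,150],
    [0,0,-0.008,0,0,0,150],
    [0,0,-0.03,0,0,0,150],
    [0,0,-0.07,0,0,0,150],
  ],
)

```text
t: 12.3
tcp_pos: [536.9, -223.5, 83.0]
tcp_rot: [[0.953, -0.302, -0.013], [-0.302, -0.953, 0.009], [-0.015, -0.005, -1.0]]
contact_force: [0.5, 0.3, -1.5]
finger_gap: 0.41
```

Call:
play_rows(
  commands=[
    [0,-0.01,-0.04,0,0,0,150],
    [0,-0.02,-0.08,0,0,0,150],
    [0,-0.02,-0.12,0,0,0,150],
    [0,-0.02,-0.12,0,0,0,150],
  ],
)

```text
t: 12.7
tcp_pos: [549.6, -207.6, 210.0]
tcp_rot: [[0.953, -0.302, 0.001], [-0.302, -0.953, 0.006], [-0.001, -0.006, -1.0]]
contact_force: [0.1, -0.0, 0.3]
finger_gap: 0.41
```

```bash
python3 -c "
from h import *
go(540,-210,200,-12)
im,d=grab_frame('wrist');cv2.imwrite('pics/w17.png',im);print(get_calibration('wrist'))"
```

```text
t 12.7 p [ 549.6 -207.6  210. ] F [ 0.1 -0.   0.3] gap 0.41 j [-0.21  0.32  0.61  1.8  -0.21  1.09  0.17]
cmd [-0.0084, 0.0052, 0.01] [-0.33, 0.06, -5.57]
{'K': array([[369.74925435,   0.        , 322.80734988],
       [  0.        , 369.74925435, 238.29076365],
       [  0.        ,   0.        ,   1.        ]]), 'distortion': array([-0.02429994,  0.        ,  0.        ,  0.        ,  0.        ]), 'R': array([[ 0.95316839, -0.30237225, -0.00640667],
       [-0.28608413, -0.90829051,  0.30522813],
       [-0.09811164, -0.28910096, -0.95225771]]), 't': array([-582.93928424,  -64.94746886,  351.45965963])}
```

View pics/w17.png

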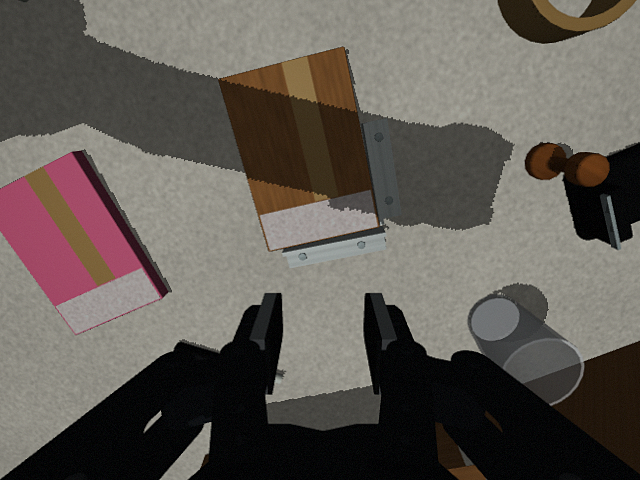

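```bash
python3 -c "
from h import *
ends([[219,79],[347,49]]);ends([[268,251],[381,227]]);ends([[381,227],[347,49]])
ends([[284,252],[385,229]],22)
g,d=grab_frame('top');cv2.imwrite('pics/t9.png',g)
a=cv2.imread('pics/top0.png');x=cv2.absdiff(a,g)[190:265,148:236];print('stack diff',x.mean(),(x.max(2)>40).sum())
m=(g[...,2].astype(int)-g[...,0]>25).astype(np.uint8);m[:205]=0;m[275:]=0;m[:,:300]=0;m[:,440:]=0
k=max(cv2.findContours(m,0,2)[0],key=cv2.contourArea);r=cv2.minAreaRect(k);B=cv2.boxPoints(r);c=get_calibration('top')
print(B,plane(c,B,16).round(1).tolist())
"
```

```text
[[496.3, -74.8, 16.0], [605.3, -85.7, 16.0]] len 109.6 edge ang -5.67 mid [550.8 -80.3  16. ]
[[482.8, -231.7, 16.0], [592.7, -241.1, 16.0]] len 110.2 edge ang -4.9 mid [ 537.7 -236.4   16. ]
[[592.7, -241.1, 16.0], [605.3, -85.7, 16.0]] len 155.9 edge ang 85.33 mid [ 599.  -163.4   16. ]
[[498.5, -235.4, 22.0], [595.3, -242.2, 22.0]] len 97.0 edge ang -3.98 mid [ 546.9 -238.8   22. ]
stack diff 13.563838383838384 482
[[344.84143 258.90347]
 [348.4345  215.78622]
 [370.11725 217.59311]
 [366.52417 260.71036]] [[500.7, -69.2, 16.0], [605.3, -78.4, 16.0], [601.0, -130.4, 16.0], [496.5, -120.5, 16.0]]
```

```bash
python3 -c "
import cv2,numpy as np
g=cv2.imread('pics/t9.png');w=cv2.imread('pics/w17.png')
A=cv2.resize(g[185:275,140:240],(500,450),interpolation=3);B=cv2.resize(w[40:265,255:395],(280,450),interpolation=3)
cv2.imwrite('pics/f.png',np.hstack([A,B]))"
```

```text
(no output)
```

View pics/f.png

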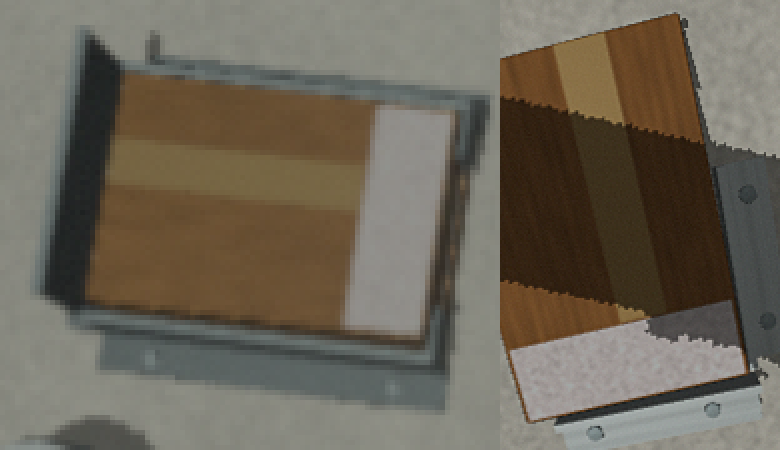

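```bash
python3 -c "
from h import *
go(554,-48,60,-5)"
```

```text
t 12.8 p [ 545.7 -206.1  204.5] F [-0.9  0.1  0.1] gap 0.41 j [-0.21  0.33  0.6   1.8  -0.21  1.09  0.17]
cmd [-0.0382, -0.1525, 0.1458] [-0.37, 0.63, -12.59]
```

Call:
play_rows(
  commands=[
    [-0.012,-0.045,0,0,0,-6,255],
    [-0.024,-0.09,0,-0.3,0.5,-12.5,255],
    [-0.036,-0.14,0.03,-0.3,0.5,-12.5,255],
    [-0.038,-0.152,0.06,-0.3,0.5,-12.5,255],
    [-0.038,-0.152,0.1,-0.3,0.5,-12.5,255],
  ],
)

```text
t: 13.3
tcp_pos: [554.9, -42.8, 103.8]
tcp_rot: [[0.997, -0.081, -0.002], [-0.081, -0.997, 0.005], [-0.002, -0.005, -1.0]]
contact_force: [0.0, 0.3, -1.1]
finger_gap: -0.002
```

```bash
python3 -c "
from h import *
go(554,-52,9,-5)"
```

```text
t 13.3 p [554.9 -42.8 103.8] F [ 0.   0.3 -1.1] gap -0.0 j [-0.38  0.39  0.46  1.94 -0.23  0.86  0.12]
cmd [0.0, 0.0097, 0.0948] [-0.26, 0.12, 0.38]
```

Call:
play_rows(
  commands=[
    [0,0,0.04,-0.2,0.1,0.3,255],
    [0,0,0.07,-0.2,0.1,0.3,255],
    [0,0,0.088,-0.2,0.1,0.3,255],
    [0,0.003,0.094,-0.2,0.1,0.3,255],
    [0,0.006,0.094,-0.2,0.1,0.3,255],
  ],
)

```text
t: 13.8
tcp_pos: [552.2, -48.9, 7.8]
tcp_rot: [[0.996, -0.086, -0.005], [-0.086, -0.996, 0.0], [-0.005, 0.0, -1.0]]
contact_force: [0.4, -0.6, 0.7]
finger_gap: 0.001
```

```bash
python3 -c "
from h import *
go(552,-68,9,-5)"
```

```text
t 13.8 p [552.2 -48.9   7.8] F [ 0.4 -0.6  0.7] gap 0.0 j [-0.32  0.54  0.4   1.98 -0.32  0.69  0.19]
cmd [0.0014, 0.0191, -0.0012] [0.0, 0.27, 0.06]
```

Call:
play_rows(
  commands=[
    [-0.001,0.005,0,0,0.3,0,255],
    [-0.001,0.01,0,0,0.3,0,255],
    [-0.001,0.015,0,0,0.3,0,255],
    [-0.001,0.018,0,0,0.3,0,255],
    [-0.001,0.019,0,0,0.3,0,255],
  ],
)

```text
t: 14.3
tcp_pos: [550.4, -67.7, 8.6]
tcp_rot: [[0.996, -0.087, 0.002], [-0.087, -0.996, 0.001], [0.002, -0.001, -1.0]]
contact_force: [0.9, 0.6, 0.2]
finger_gap: 0.003
```

Call:
play_rows(
  commands=[
    [0,0.001,0,0,0.3,0,255],
    [0,0.002,0,0,0.3,0,255],
    [0,0.002,0,0,0.3,0,255],
  ],
)

```text
t: 14.6
tcp_pos: [550.9, -68.1, 8.8]
tcp_rot: [[0.996, -0.085, 0.008], [-0.085, -0.996, 0.002], [0.008, -0.002, -1.0]]
contact_force: [0.8, 3.5, 0.7]
finger_gap: 0.003
```

Call:
play_rows(
  commands=[
    [0,0.002,0,0,0.3,0,255],
    [0,0.003,0,0,0.3,0,255],
    [0,0.003,0,0,0.3,0,255],
  ],
)

```text
t: 14.9
tcp_pos: [551.4, -68.4, 8.9]
tcp_rot: [[0.996, -0.083, 0.015], [-0.083, -0.997, 0.004], [0.014, -0.005, -1.0]]
contact_force: [1.1, 5.4, 1.4]
finger_gap: -0.001
```

Call:
play_rows(
  commands=[
    [0,0,0,0,0,0,255],
    [0,-0.01,0,0,0,0,255],
    [0,-0.03,-0.03,0,0,0,255],
    [0,-0.03,-0.08,0,0,0,255],
    [0,-0.03,-0.1,0,0,0,255],
  ],
)

```text
t: 15.4
tcp_pos: [554.6, -39.4, 112.5]
tcp_rot: [[0.996, -0.083, 0.02], [-0.083, -0.997, 0.003], [0.019, -0.005, -1.0]]
contact_force: [0.6, -1.1, 0.6]
finger_gap: -0.001
```

```bash
python3 -c "
from h import *
go(460,-150,100,-5)"
```

```text
t 15.4 p [554.6 -39.4 112.5] F [ 0.6 -1.1  0.6] gap -0.0 j [-0.41  0.36  0.47  1.96 -0.22  0.85  0.1 ]
cmd [-0.0853, 0.1181, 0.0103] [-0.26, -1.12, 0.23]
```

Call:
play_rows(
  commands=[
    [-0.03,0.038,0,-0.2,-1,0,255],
    [-0.06,0.076,0,-0.2,-1,0,255],
    [-0.088,0.114,0,-0.2,-1,0,255],
    [-0.088,0.114,0.02,-0.2,-1,0,255],
    [-0.088,0.114,0.04,-0.2,-1,0,255],
  ],
)

```text
t: 15.9
tcp_pos: [456.8, -148.4, 70.4]
tcp_rot: [[0.996, -0.089, 0.003], [-0.089, -0.996, -0.0], [0.003, -0.0, -1.0]]
contact_force: [0.0, 0.1, 0.4]
finger_gap: 0.001
```

```bash
python3 -c "
from h import *
go(460,-152,9,-5)"
```

```text
t 15.9 p [ 456.8 -148.4   70.4] F [0.  0.1 0.4] gap 0.0 j [-0.24  0.32  0.52  2.14 -0.24  0.73  0.35]
cmd [0.0033, 0.0033, 0.0615] [-0.01, -0.2, -0.1]
```

Call:
play_rows(
  commands=[
    [0,0.003,0.03,0,-0.2,0,255],
    [0,0.003,0.05,0,-0.2,0,255],
    [0,0.003,0.06,0,-0.2,0,255],
    [0.004,0.003,0.061,0,-0.2,0,255],
    [0.008,0.003,0.061,0,-0.2,0,255],
  ],
)

```text
t: 16.4
tcp_pos: [465.2, -152.4, 9.8]
tcp_rot: [[0.996, -0.089, 0.0], [-0.089, -0.996, -0.0], [0.0, 0.0, -1.0]]
contact_force: [0.5, -0.3, 0.3]
finger_gap: -0.006
```

Call:
play_rows(
  commands=[
    [0.002,0,0,0,0,0,255],
    [0.004,0,0,0,0,0,255],
    [0.006,0,0,0,0,0,255],
    [0.007,0,0,0,0,0,255],
  ],
)

```text
t: 16.8
tcp_pos: [472.9, -153.1, 10.3]
tcp_rot: [[0.996, -0.089, 0.002], [-0.089, -0.996, -0.001], [0.002, 0.0, -1.0]]
contact_force: [-0.1, -0.3, 0.5]
finger_gap: -0.004
```

Call:
play_rows(
  commands=[
    [0.001,0,0.001,0,0,0,255],
    [0.002,0,0.001,0,0,0,255],
    [0.003,0,0.001,0,0,0,255],
    [0.003,0,0.001,0,0,0,255],
  ],
)

```text
t: 17.2
tcp_pos: [476.0, -153.4, 9.3]
tcp_rot: [[0.996, -0.089, 0.002], [-0.089, -0.996, -0.001], [0.002, 0.0, -1.0]]
contact_force: [0.4, -0.3, 1.0]
finger_gap: 0.002
```

Call:
play_rows(
  commands=[
    [0.001,0,0.001,0,0,0,255],
    [0.002,0,0.001,0,0,0,255],
    [0.003,0,0.001,0,0,0,255],
    [0.003,0,0.001,0,0,0,255],
  ],
)

```text
t: 17.6
tcp_pos: [479.2, -153.6, 8.3]
tcp_rot: [[0.996, -0.089, 0.002], [-0.089, -0.996, -0.001], [0.002, 0.0, -1.0]]
contact_force: [-0.2, 0.1, 0.2]
finger_gap: -0.002
```

Call:
play_rows(
  commands=[
    [0.001,0,0,0,0,0,255],
    [0.002,0,0,0,0,0,255],
    [0.003,0,0,0,0,0,255],
    [0.003,0,0,0,0,0,255],
  ],
)

```text
t: 18.0
tcp_pos: [481.6, -153.8, 8.2]
tcp_rot: [[0.996, -0.089, 0.0], [-0.089, -0.996, -0.0], [0.0, 0.0, -1.0]]
contact_force: [-1.7, -0.2, 1.2]
finger_gap: -0.0
```

Call:
play_rows(
  commands=[
    [0.001,0,0,0,0,0,255],
    [0.002,0,0,0,0,0,255],
    [0.003,0,0,0,0,0,255],
    [0.003,0,0,0,0,0,255],
  ],
)

```text
t: 18.4
tcp_pos: [481.8, -153.8, 7.8]
tcp_rot: [[0.996, -0.089, -0.005], [-0.089, -0.996, 0.002], [-0.005, -0.001, -1.0]]
contact_force: [-6.2, 2.2, 6.2]
finger_gap: -0.002
```

Call:
play_rows(
  commands=[
    [0,0,0,0,0,0,255],
    [-0.01,0,0,0,0,0,255],
    [-0.025,0,-0.01,0,0,0,255],
    [-0.025,0,-0.05,0,0,0,255],
    [-0.025,0,-0.09,0,0,0,255],
  ],
)

```text
t: 18.9
tcp_pos: [455.9, -151.5, 97.9]
tcp_rot: [[0.996, -0.09, -0.007], [-0.09, -0.996, 0.001], [-0.007, -0.001, -1.0]]
contact_force: [0.7, -0.6, -0.4]
finger_gap: -0.003
```

Call:
play_rows(
  commands=[
    [0,0,-0.04,0,0,0,255],
    [0,0,-0.06,0,0,0,255],
    [0,0,-0.06,0,0,0,255],
    [0,0,-0.06,0,0,0,255],
  ],
)

```text
t: 19.3
tcp_pos: [456.7, -151.3, 158.1]
tcp_rot: [[0.996, -0.089, -0.005], [-0.089, -0.996, 0.002], [-0.005, -0.001, -1.0]]
contact_force: [0.2, 0.5, -1.0]
finger_gap: -0.0
```

```bash
python3 -c "
from h import *
g,d=grab_frame('top');cv2.imwrite('pics/t10.png',cv2.resize(g[180:290,140:440],None,fx=2.6,fy=2.6,interpolation=3))
print(state()['contact_force']);job_done()"
```

```text
[-0.67063736  0.34142615  0.12234598]
the job is handed in; nothing more can be done
```

I drew the bottom carton out by its label, slid it into the squaring corner, and pushed it against both fences. The job was handed in at about 19 s with the arm clear of everything. `job_done` gave no verdict, so the result rests on the checks below.

- **Drawing out:** the pressing force read at the end of each move stayed between about 8 and 17 N on the way to the corner. The other four cartons still stood in the magazine in two later top views, one after the draw and one shortly before the final pushes.
- **Peak forces:** during the first, slanted push into the corner the vertical force rose to about 34 N and the sideways force to about 18 N, both under the limits.
- **Seating:** I suspected a yawed finger had touched the end fence before the carton did. So I pushed again with shut fingers, on the carton's rear edge (about 5 N) and then its long side (about 6 N). Both times it was blocked straight away, which shows it touching both fences.
- **Squareness and gaps:** before those last two pushes the carton measured within about 1 degree of the corner's axes. The camera gaps were about 1.6 mm at the end fence and 2 to 3 mm at the side fence. The side figure is close to the 3 mm limit, though it is about the size of the calibration error.
- **Not checked:** I saved a last top picture but did not view it. I also viewed 13 pictures against the budget of 10.

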